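# Charge the pigment mill and close its hopper

### The job

Charge the pigment mill: lift the bar of its hinged loading pan until the pan is tipped steeply and all six lumps of pigment have slid into the hopper, then guide the pan back down level without letting it drop. Then close the hopper with the lid that lies on the desk, its straight side towards the pan, so that it sits flush all round. Leave the tub, the roll of tape and the paint tube where they are.

Things in the scene. Friction and masses are not known exactly. Their poses are not given: they have to be found in the camera images.
- mill: Grey bench mill, fixed to the desk: base 170 x 170 x 64 mm with a ribbed motor 68 mm high standing 70 mm out of its +y side, and a steel hopper on top; its loading pan is hinged on the -x side. Origin at the centre of its underside on the desk; axes as mouth
- mouth (a point): Centre of the hopper's open mouth in the plane of its rim, 150 mm above the desk. z up, -x points level from hopper to loading pan, y along the pan's hinge. From above the mouth is an arch, inside 132 x 132 mm: straight side at x = -66, sides y = -66 and +66 mm back to x = 0, then a half circle of radius 66 about this point. Wall 5 mm; about 75 mm deep to sloping plates and two rolls
- mouth_flat (a point): Middle of the straight side of the mouth, on the inner edge of the rim, 66 mm from mouth towards the pan; same axes
- pan_hinge (a point): Middle of the pan's hinge line, which is parallel to the y axis of mouth, 77 mm from mouth towards the pan and 2 mm above the rim. Turns with the pan
- pan_bar (a point): Middle of the pan's bar handle: black sleeve 11.6 mm thick, 70 mm long, parallel to the hinge; the whole bar is 96 mm long, on two 9 mm rods at its ends, 41 mm clear of the pan's end wall. Pan level: 165 mm out from the hinge, 17 mm above it, 169 mm above the desk. Moves with the pan; -x points along the pan away from the hinge. The bar can turn between the fingers as the pan tips
- pan (a joint): Angle of the loading pan, rad: 0 level, at rest; grows as the bar is lifted, stop at 1.2. An aluminium tray, 0.28 kg empty, 118 mm long from the hinge, 122 mm wide, with 28 mm walls on three sides, open at the hinge, where it pours into the hopper. Released, it falls back to 0. The lumps slide from 0.45 to 0.65 rad on; at 1.0 they have all left
- lid: Steel-grey lid of the hopper, 0.15 to 0.31 kg, lying right way up on the desk; origin at the centre of its underside. An arch like the mouth: plate 148 mm wide, 137 mm long; below it a plug 127 x 127 mm, 12 mm deep (lowest 5 mm 120 x 120 mm, a lead-in). The plug enters the mouth with 2.5 mm to spare each side, only with the straight side to the pan. z up, -x towards its straight side
- lid_grip (a point): Middle of the lid's upright black handle, a bar 60 mm long (along the lid's x axis), 14 mm thick (y; gripped across this) and 30 mm high. 34 mm above the lid's underside, 22 mm above lid_seat, 14 mm below the handle's top, 3 mm from the lid's centre towards its straight side; axes of the lid
- lid_seat (a point): Centre of the lid's seating plane, the underside of its plate, 12 mm above the lid's lowest face; axes of the lid. Seated, it lies at mouth with all axes alike
- lid_flat (a point): Middle of the lid's straight side at the seating plane, 63.5 mm from lid_seat along the lid's -x axis. Seated, it lies by mouth_flat
- lump0: One of six irregular brown lumps of raw earth pigment, 22 to 37 mm across, 20 to 42 g, that lie in the pan; origin at its middle, 11 mm above its flat underside
- lump1: One of six irregular brown lumps of raw earth pigment, 22 to 37 mm across, 20 to 42 g, that lie in the pan; origin at its middle, 11 mm above its flat underside
- lump2: One of six irregular brown lumps of raw earth pigment, 22 to 37 mm across, 20 to 42 g, that lie in the pan; origin at its middle, 11 mm above its flat underside
- lump3: One of six irregular brown lumps of raw earth pigment, 22 to 37 mm across, 20 to 42 g, that lie in the pan; origin at its middle, 11 mm above its flat underside
- lump4: One of six irregular brown lumps of raw earth pigment, 22 to 37 mm across, 20 to 42 g, that lie in the pan; origin at its middle, 11 mm above its flat underside
- lump5: One of six irregular brown lumps of raw earth pigment, 22 to 37 mm across, 20 to 42 g, that lie in the pan; origin at its middle, 11 mm above its flat underside
- tub: Bystander: empty clear plastic tub, 135 mm across, 58 mm high, open at the top; origin at the centre of its underside
- tape: Bystander: roll of masking tape lying flat, 101 x 112 x 24 mm; origin at the centre of its underside
- tube: Bystander: squeezed metal paint tube lying down, 38 x 131 x 24 mm, long along its y axis; origin at the centre of its underside

How it is judged (in metres and radians):
On the way:
1. the pan is tipped (over 0.5 rad) and all six lumps are in the hopper, below its rim (value of joint pan above 0.5 rad and x of lump0 in the frame of mouth between -0.068 and 0.068 m and y of lump0 in the frame of mouth between -0.068 and 0.068 m and z of lump0 in the frame of mouth between -0.105 and -0.008 m and x of lump1 in the frame of mouth between -0.068 and 0.068 m and y of lump1 in the frame of mouth between -0.068 and 0.068 m and z of lump1 in the frame of mouth between -0.105 and -0.008 m and x of lump2 in the frame of mouth between -0.068 and 0.068 m and y of lump2 in the frame of mouth between -0.068 and 0.068 m and z of lump2 in the frame of mouth between -0.105 and -0.008 m and x of lump3 in the frame of mouth between -0.068 and 0.068 m and y of lump3 in the frame of mouth between -0.068 and 0.068 m and z of lump3 in the frame of mouth between -0.105 and -0.008 m and x of lump4 in the frame of mouth between -0.068 and 0.068 m and y of lump4 in the frame of mouth between -0.068 and 0.068 m and z of lump4 in the frame of mouth between -0.105 and -0.008 m and x of lump5 in the frame of mouth between -0.068 and 0.068 m and y of lump5 in the frame of mouth between -0.068 and 0.068 m and z of lump5 in the frame of mouth between -0.105 and -0.008 m), for 0.1 s.
At the end, for the whole second after the job is handed in: All six lumps lie in the hopper below its rim; the pan is back down (under 0.05 rad); the lid is plugged in, straight side to the pan, its plate on the rim within 3 mm in height, level within 0.04 rad, centre within 6 mm and straight side within 10 mm of the mouth's; lid at rest (x of lump0 in the frame of mouth between -0.068 and 0.068 m and y of lump0 in the frame of mouth between -0.068 and 0.068 m and z of lump0 in the frame of mouth between -0.105 and -0.008 m and x of lump1 in the frame of mouth between -0.068 and 0.068 m and y of lump1 in the frame of mouth between -0.068 and 0.068 m and z of lump1 in the frame of mouth between -0.105 and -0.008 m and x of lump2 in the frame of mouth between -0.068 and 0.068 m and y of lump2 in the frame of mouth between -0.068 and 0.068 m and z of lump2 in the frame of mouth between -0.105 and -0.008 m and x of lump3 in the frame of mouth between -0.068 and 0.068 m and y of lump3 in the frame of mouth between -0.068 and 0.068 m and z of lump3 in the frame of mouth between -0.105 and -0.008 m and x of lump4 in the frame of mouth between -0.068 and 0.068 m and y of lump4 in the frame of mouth between -0.068 and 0.068 m and z of lump4 in the frame of mouth between -0.105 and -0.008 m and x of lump5 in the frame of mouth between -0.068 and 0.068 m and y of lump5 in the frame of mouth between -0.068 and 0.068 m and z of lump5 in the frame of mouth between -0.105 and -0.008 m and value of joint pan below 0.05 rad and z of lid_seat in the frame of mouth between -0.003 and 0.003 m and horizontal distance between lid_seat and mouth below 0.006 m and horizontal distance between lid_flat and mouth_flat below 0.01 m and angle between lid_seat's own z axis and vertical below 0.04 rad and linear speed of lid below 0.02 m/s); the robot touches nothing.
It fails at once if the pan is let drop (falls faster than 3.5 rad/s) (velocity of joint pan below -3.5 rad/s).
It fails at once if the tub is moved by more than 30 mm (distance of tub from where it was at the start of the episode above 0.03 m).
It fails at once if the roll of tape is moved by more than 30 mm (distance of tape from where it was at the start of the episode above 0.03 m).
It fails at once if the paint tube is moved by more than 30 mm (distance of tube from where it was at the start of the episode above 0.03 m).
It also fails if it takes over 72 s, if anything falls off the work surface, if the arm or the gripper's body presses on something with over 40 N, if the wrist force passes 120 N, or if a joint passes its speed limit or range.

### The arm

A 6-joint arm with a two-finger parallel gripper is mounted at the origin on a cart in front of the work surface, level with it; the furniture and walls round the work are solid. World frame = base frame: x ahead of the robot, y to its left, z up, the work surface at z = 0. Lengths are in m, angles in degrees, forces in N, time in s.
With the tool pointing down it reaches from about 0.375 to 0.9 m from the base axis. Payload 3.1 kg.
Tool frame: the origin (TCP) lies at the very end of the fingers, on their centre line; the grasp point (between the pads) lies behind it (bot.grip_depth is the z of the grasp point in the tool frame, in m); z points along the fingers, y is the direction in which the jaws open and shut (so a half turn about z gives the same grasp; the last joint's range is limited). The gripper opens to 87 mm and grips with 3 to 60 N. Pads are 19 mm wide; open, the fingers measure 117 mm over their backs; the gripper's body (75 mm by 190 mm) begins 51 mm behind the grasp point.
Start: joints at [66.606, 30.224, 82.088, -0, 67.689, -10.227], TCP at [0.142, 0.609, 0.183] pointing down, gripper open.
Joint ranges: [-176.69, 176.69], [-43.24, 126.21], [12.49, 139.97], [-82, 262], [0, 151.66], [-163.58, 163.58]. Speed limits (degrees/s): [159.86, 159.86, 180, 180, 180, 180].

### API

Orientations are given as a 3x3 rotation matrix whose columns are the frame's x, y, z axes.
In Python, from rig import bot, vision gives the robot as it stands. The module is installed in compiled form; this text tells all that it offers.
- The arm moves only by the shell command python3 -m jog 'ROWS'. ROWS is JSON, a list of rows, each a list of 3 entries, a list of its own where there are three numbers: the shift along the tool's x, y, z in mm, then the turn, a rotation vector about the tool's x, y, z in degrees, then the closure, from 0 (fully open) to 1 (shut). In form: [[[dx, dy, dz], [wx, wy, wz], fingers], ...]. A call has 1 to 12 rows; each row is the pose to reach, as a shift and turn from the pose commanded when the call began, along the tool's axes at that moment; what a row does not reach only later rows make up. A row lasts 1/12 s, in which the tool goes at most 41.7 mm and 7.16 degrees, less where a joint would pass 70% of its speed; a pose out of reach is approached as far as the arm can. A call with a gripper value outside its range is refused whole. The fingers move at their own pace and stop on an object; the grip force is fixed at half the most. Time passes only in rows, so rows that repeat a pose let the fingers close. It gives the time, the measured TCP pose, the force and the opening at its end, in the units of the state.
- bot.read_state(): the state, without advancing time (a new reading comes with each control period).
- vision.capture(name): name is "side" or "top"; returns the picture (400x640x3 uint8, red, green, blue); there is no depth.
- vision.camera_info(name): a dict with "intrinsics" (3x3 intrinsics, pixels), "camera_from_world" (4x4, takes a point from world to camera coordinates). Camera axes: x right, y up, looking along -z (the intrinsics and any distortion apply to the point x, -y, -z); pixel columns grow to the right and rows downward; lengths in m; the calibration is good to about 2 mm. A picture is of the moment at which its call begins. camera_info takes no time and is no camera call.
- bot.hand_in(): hands the job in, once; it reports no verdict.
The state is a dict: "time_s": time; "joint_positions": joint angles; "qvel": joint speeds; "tau": joint torques, N m; "position": TCP position; "tcp_rot": TCP orientation; "force": force on the tool from outside, world axes, zero at the start; "moment": the same for the moment, N m; "opening": opening from 0.0 (shut) to 1.0 (fully open).
Only numpy, scipy, OpenCV 4.12 (cv2) and the standard library are available. Lean on these libraries where they do the work, as an engineer would, in place of code of your own. Each camera call takes 0.05 s, during which the arm holds its last target. There are 200 camera calls.

## Working session

There is one attempt and no reset: what is moved stays moved. The work goes in short steps, Python scripts to look and compute and a shell command to move; the robot and the scene stay as the last step left them, time stands still between calls to the robot, and variables do not carry over. Pictures are saved under pics/ and viewed, about 8 in all and at most 12, crops included, and the job is handed in when it is done.

```bash
mkdir -p pics
python3 - <<'E'
from rig import bot, vision
import cv2
for n in("top","side"):
    i=vision.camera_info(n);print(i)
    cv2.imwrite(f"pics/{n}0.png",vision.capture(n)[:,:,::-1])
s=bot.read_state();print(s,bot.grip_depth)
E
```

```text
{'intrinsics': array([[404.56940976,   0.        , 317.35701871],
       [  0.        , 404.56940976, 204.62131326],
       [  0.        ,   0.        ,   1.        ]]), 'camera_from_world': array([[ 0.00471376, -0.9996861 , -0.02460657,  0.02067417],
       [ 0.99647048,  0.0026334 ,  0.0839026 , -0.56947028],
       [-0.08381146, -0.02491521,  0.9961701 , -1.28314231],
       [ 0.        ,  0.        ,  0.        ,  1.        ]])}
{'intrinsics': array([[441.61659004,   0.        , 317.18251419],
       [  0.        , 441.61659004, 196.50552961],
       [  0.        ,   0.        ,   1.        ]]), 'camera_from_world': array([[ 8.65737457e-01, -5.00497773e-01, -7.96532913e-04,
        -4.76930301e-01],
       [ 2.52545527e-01,  4.35466223e-01,  8.64054353e-01,
        -2.48414079e-01],
       [-4.32110416e-01, -7.48245379e-01,  5.03397894e-01,
        -1.35876973e+00],
       [ 0.00000000e+00,  0.00000000e+00,  0.00000000e+00,
         1.00000000e+00]])}
{'time_s': 0.1, 'joint_positions': array([ 6.66064499e+01,  3.02724353e+01,  8.21501351e+01, -7.43236021e-04,
        6.76897575e+01, -1.02265718e+01]), 'qvel': array([ 0.01906114, -0.11352268, -0.16244465,  0.01206342, -0.01666501,
       -0.03981948]), 'tau': array([-1.64284347e-04, -4.40986061e+01, -1.77150285e+01,  6.35151076e-02,
        5.33924892e-02, -5.15029546e-05]), 'position': array([0.14203518, 0.60788052, 0.18257643]), 'tcp_rot': array([[-9.73711344e-01,  2.27784174e-01, -7.67387788e-04],
       [ 2.27785219e-01,  9.73709731e-01, -1.80410186e-03],
       [ 3.36267102e-04, -1.93147405e-03, -9.99998078e-01]]), 'force': array([0.0649879 , 0.10684384, 0.3757707 ]), 'moment': array([ 0.00618824, -0.02849337,  0.06413541]), 'opening': 1.0004419012880308} -0.0187
```

View pics/top0.png

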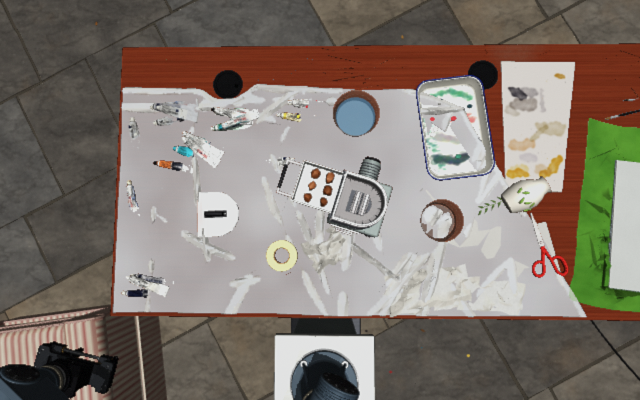

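View pics/side0.png

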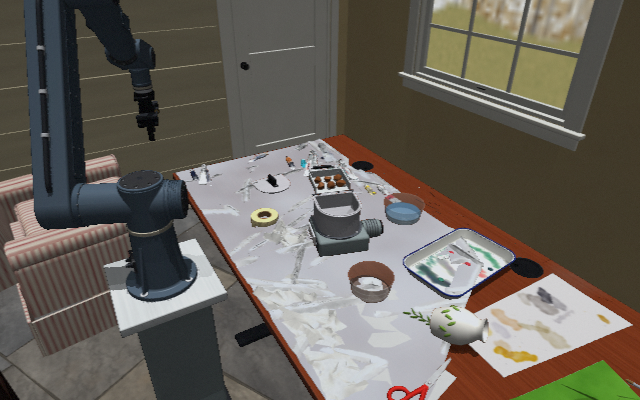

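```bash
cat > h.py <<'E'
import numpy as np,cv2
from rig import bot,vision
def ray(n,u,v):
    i=vision.camera_info(n);K=i["intrinsics"];T=i["camera_from_world"]
    d=np.linalg.inv(K)@[u,v,1]; d=np.array([d[0],-d[1],-d[2]])
    R=T[:3,:3];return -R.T@T[:3,3],R.T@d
def at(n,u,v,z):
    o,d=ray(n,u,v);return o+d*(z-o[2])/d[2]
def proj(n,p):
    i=vision.camera_info(n);T=i["camera_from_world"]
    c=T[:3,:3]@np.asarray(p)+T[:3,3];q=i["intrinsics"]@[c[0],-c[1],-c[2]];return q[:2]/q[2]
def tri(a,b):
    A=[];B=[]
    for n,(u,v) in (("top",a),("side",b)):
        o,d=ray(n,u,v);d/=np.linalg.norm(d);P=np.eye(3)-np.outer(d,d);A.append(P);B.append(P@o)
    return np.linalg.lstsq(np.vstack(A),np.hstack(B),rcond=None)[0]
E
python3 - <<'E'
import cv2
a=cv2.imread('pics/top0.png')[145:265,195:395]
cv2.imwrite('pics/c1.png',cv2.resize(a,None,fx=4,fy=4,interpolation=cv2.INTER_CUBIC))
b=cv2.imread('pics/side0.png')[155:265,240:390]
cv2.imwrite('pics/c2.png',cv2.resize(b,None,fx=5,fy=5,interpolation=cv2.INTER_CUBIC))
E
```

```text
(no output)
```

View pics/c1.png

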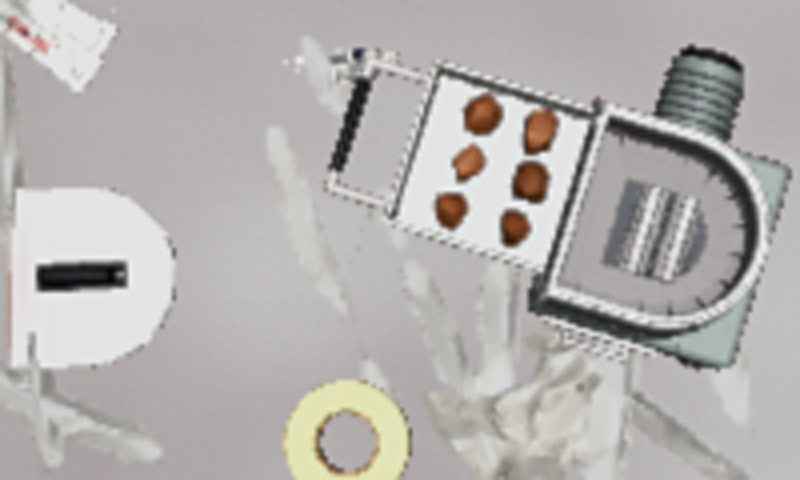

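View pics/c2.png

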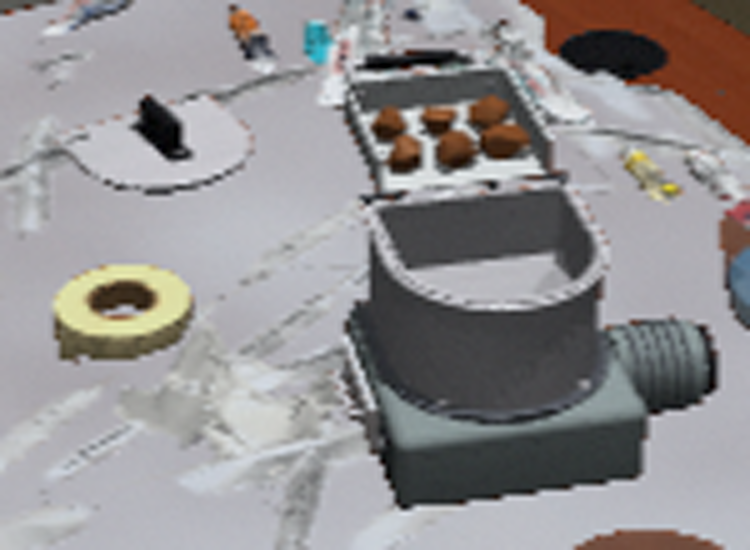

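```bash
cat > m.py <<'E'
from h import *
from scipy.optimize import least_squares
t=lambda u,v:("top",(u+.5)/4-.5+195,(v+.5)/4-.5+145)
s=lambda u,v:("side",(u+.5)/5-.5+240,(v+.5)/5-.5+155)
def fit(C,x0):
    def tr(p,q):
        c,S=np.cos(p[2]),np.sin(p[2]);return [p[0]+c*q[0]-S*q[1],p[1]+S*q[0]+c*q[1],q[2]]
    def f(p): return np.concatenate([proj(o[0],tr(p,np.array(q)/1000))-o[1:] for q,o in C])
    r=least_squares(f,x0,loss='soft_l1');print("x,y,yaw",r.x[:2],np.degrees(r.x[2]));print(r.fun.reshape(-1,2).round(1).tolist());return r.x
M=fit([((-242,35,169),t(364,78)),((-242,-35,169),t(336,172)),((-195,61,178),t(438,67)),((-195,-61,178),t(392,215)),
 ((-71,71,150),t(603,103)),((-71,-71,150),t(540,308)),
 ((-242,35,169),s(468,57)),((-242,-35,169),s(365,63)),((-195,61,178),s(520,68)),((-195,-61,178),s(350,82)),((71,0,150),s(492,305))],[.6,-.1,-1.83])
L=fit([((-33,0,48),t(37,277)),((27,0,48),t(127,274)),((-63,74,15),t(13,190)),((-63,-74,15),t(13,366)),((74,0,15),t(175,275)),
 ((-33,0,48),s(147,97)),((27,0,48),s(182,128))],[.5,.3,-1.57])
np.save('M.npy',M);np.save('L.npy',L)
E
python3 m.py
```

```text
x,y,yaw [ 0.55878099 -0.10675427] -110.28619700743032
[[1.3, -0.2], [-0.3, -1.3], [0.9, -0.8], [-2.7, 1.7], [0.9, 3.3], [-0.2, -2.6], [-1.6, -0.4], [0.4, -0.2], [-2.4, 0.3], [-1.6, 0.1], [2.2, -0.1]]
x,y,yaw [0.53911348 0.35014547] -88.47625937752721
[[0.3, -0.4], [-3.5, -0.1], [0.3, -0.3], [0.2, 0.8], [1.4, -0.1], [-0.1, -0.3], [-0.6, -0.8]]
```

```bash
cat >> m.py <<'E'
print('---')
M=fit([((-242,35,169),t(364,78)),((-242,-35,169),t(336,172)),((-195,0,178),t(415,141)),((-71,0,150),t(571,205)),
 ((-242,35,169),s(468,57)),((-242,-35,169),s(365,63)),((71,0,150),s(490,305)),((71,0,150),t(767,252))],[.6,-.1,-1.83])
np.save('M.npy',M)
def W(P,q):
    c,S=np.cos(P[2]),np.sin(P[2]);return [P[0]+(c*q[0]-S*q[1])/1e3,P[1]+(S*q[0]+c*q[1])/1e3,q[2]/1e3]
def arch(r,x0,z): return [(x0,r,z)]+[(r*np.sin(a),r*np.cos(a),z) for a in np.linspace(0,np.pi,40)]+[(x0,-r,z),(x0,r,z)]
out=[]
for n,f,o,(x0,x1,y0,y1) in(("top",4,(195,145),(195,395,145,265)),("side",5,(240,155),(240,390,155,265))):
    a=cv2.resize(cv2.imread(f'pics/{n}0.png')[y0:y1,x0:x1],None,fx=f,fy=f,interpolation=cv2.INTER_CUBIC)
    for P,pts in((M,arch(71,-71,150)),(M,arch(66,-66,150)),(M,[(-242,-35,169),(-242,35,169)]),(M,[(-85,-85,64),(85,-85,64),(85,85,64)]),(L,arch(74,-63,15)),(L,[(-33,0,48),(27,0,48)])):
        q=np.array([(proj(n,W(P,p))-o+.5)*f-.5 for p in pts]).round().astype(int)
        cv2.polylines(a,[q],False,(0,0,255),1)
    out.append(cv2.resize(a,(600,int(a.shape[0]*600/a.shape[1]))) if n=="top" else cv2.resize(a[0:520],None,fx=.45,fy=.45))
w=max(i.shape[1] for i in out)
cv2.imwrite('pics/ov.png',np.vstack([cv2.copyMakeBorder(i,0,0,0,w-i.shape[1],0) for i in out]))
E
python3 m.py
```

```text
x,y,yaw [ 0.55878099 -0.10675427] -110.28619700743032
[[1.3, -0.2], [-0.3, -1.3], [0.9, -0.8], [-2.7, 1.7], [0.9, 3.3], [-0.2, -2.6], [-1.6, -0.4], [0.4, -0.2], [-2.4, 0.3], [-1.6, 0.1], [2.2, -0.1]]
x,y,yaw [0.53911348 0.35014547] -88.47625937752721
[[0.3, -0.4], [-3.5, -0.1], [0.3, -0.3], [0.2, 0.8], [1.4, -0.1], [-0.1, -0.3], [-0.6, -0.8]]
---
x,y,yaw [ 0.56378406 -0.10913408] -108.67593657908981
[[1.0, 0.2], [0.0, -0.7], [-0.7, 0.4], [1.1, -0.7], [-2.0, -0.4], [0.2, 0.0], [5.0, -0.3], [-1.6, 3.3]]
```

View pics/ov.png

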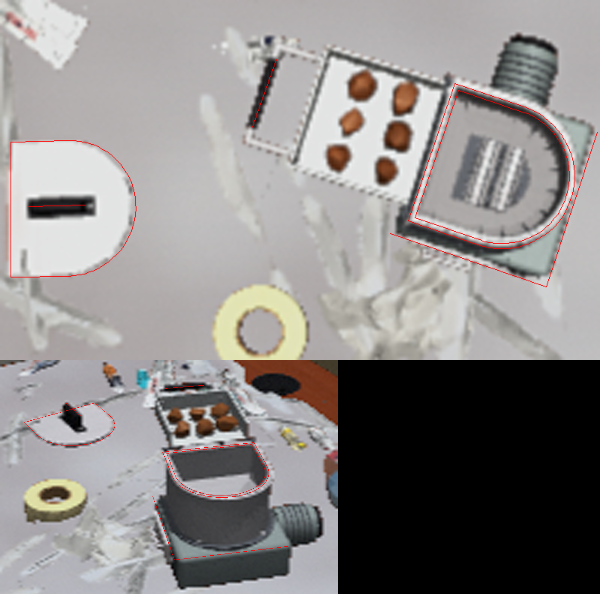

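```bash
cat > g.py <<'E'
from h import *
from scipy.spatial.transform import Rotation as R
M=np.load('M.npy');L=np.load('L.npy')
def W(P,q):
    c,S=np.cos(P[2]),np.sin(P[2]);return np.array([P[0]+(c*q[0]-S*q[1])/1e3,P[1]+(S*q[0]+c*q[1])/1e3,q[2]/1e3])
def go(p,ang,s=None):
    """grasp point p, jaw angle ang (rad), tool down -> shift mm, turn deg in tool axes"""
    s=s or bot.read_state();T=s['tcp_rot'];y=np.array([np.cos(ang),np.sin(ang),0])
    z=np.array([0,0,-1.]);G=np.c_[np.cross(y,z),y,z]
    tcp=np.array(p)-bot.grip_depth*z  # grip_depth negative: tip lies beyond
    return (1e3*T.T@(tcp-s['position'])).round(1).tolist(),np.degrees(R.from_matrix(T.T@G).as_rotvec()).round(2).tolist()
E
python3 - <<'E'
from g import *
b=W(M,(-242,0,169));a=M[2]+np.pi
print(b,np.degrees(a));print(go(b+[0,0,.07],a));print(go(b,a))
E
```

```text
[0.64127613 0.12012338 0.169     ] 71.32406342091019
([-597.2, -361.3, -37.2], [-0.11, -0.01, 5.51])
([-597.2, -361.2, 32.8], [-0.11, -0.01, 5.51])
```

```bash
python3 -m jog '[[[-400,-240,-60],[0,0,3],0],[[-400,-240,-60],[0,0,3],0],[[-400,-240,-60],[0,0,3],0],[[-400,-240,-60],[0,0,3],0],[[-400,-240,-60],[0,0,3],0],[[-400,-240,-60],[0,0,3],0],[[-400,-240,-60],[0,0,3],0],[[-400,-240,-60],[0,0,3],0],[[-400,-240,-60],[0,0,3],0],[[-400,-240,-60],[0,0,3],0],[[-400,-240,-60],[0,0,3],0],[[-400,-240,-60],[0,0,3],0]]'
python3 - <<'E'
from g import *
b=W(M,(-242,0,169));a=M[2]+np.pi
print(go(b+[0,0,.04],a))
E
```

```text
time_s: 1.1
position: [0.4821, 0.2798, 0.2441]
tcp_rot: [[-0.959, 0.283, 0.004], [0.283, 0.959, -0.001], [-0.004, -0.0, -1.0]]
force: [0.9, 0.9, -0.4]
opening: 0.999
([-197.7, -108.1, 54.6], [-0.0, 0.25, 2.24])
```

```bash
python3 -m jog '[[[-198,-108,0],[0,0.2,2.2],0],[[-198,-108,0],[0,0.2,2.2],0],[[-198,-108,0],[0,0.2,2.2],0],[[-198,-108,0],[0,0.2,2.2],0],[[-198,-108,0],[0,0.2,2.2],0],[[-198,-108,0],[0,0.2,2.2],0],[[-198,-108,0],[0,0.2,2.2],0],[[-198,-108,35],[0,0.2,2.2],0],[[-198,-108,50],[0,0.2,2.2],0],[[-198,-108,50],[0,0.2,2.2],0]]'
python3 - <<'E'
from g import *
b=W(M,(-242,0,169));a=M[2]+np.pi
print(go(b,a))
o=[]
for n in("top","side"):
    im=np.ascontiguousarray(vision.capture(n)[:,:,::-1]);u,v=proj(n,b).astype(int)
    o.append(cv2.resize(im[v-35:v+35,u-50:u+50],None,fx=4,fy=4,interpolation=cv2.INTER_CUBIC))
cv2.imwrite('pics/a1.png',np.hstack(o))
E
```

```text
time_s: 1.93
position: [0.6326, 0.1258, 0.1887]
tcp_rot: [[-0.949, 0.315, -0.014], [0.315, 0.949, 0.001], [0.014, -0.003, -1.0]]
force: [-0.7, -0.0, -1.1]
opening: 1.003
([-10.6, -2.5, 38.3], [-0.18, -0.81, 0.34])
```

View pics/a1.png

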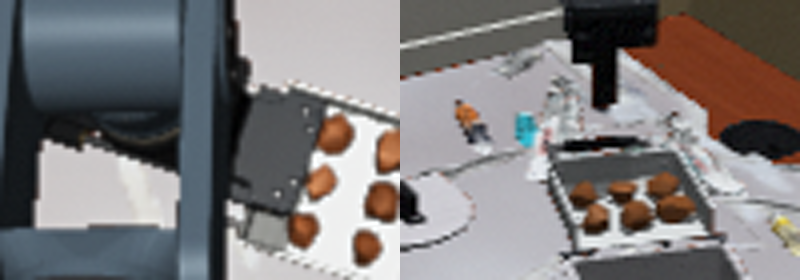

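```bash
python3 -m jog '[[[0,0,0],[0,0,0],0.55],[[0,0,0],[0,0,0],0.55],[[0,0,0],[0,0,0],0.55],[[0,0,0],[0,0,0],0.55],[[0,0,0],[0,0,0],0.55],[[0,0,0],[0,0,0],0.55]]'
python3 - <<'E'
from g import *
b=W(M,(-242,0,169));a=M[2]+np.pi
print(go(b,a))
E
```

```text
time_s: 2.53
position: [0.6374, 0.1249, 0.1939]
tcp_rot: [[-0.949, 0.315, -0.003], [0.315, 0.949, 0.001], [0.003, 0.0, -1.0]]
force: [-0.0, 0.3, 0.3]
opening: 0.632
([-5.3, -3.3, 43.6], [0.01, -0.16, 0.31])
```

```bash
python3 -m jog '[[[-5,-3,0],[0,0,0.3],0.55],[[-5,-3,0],[0,0,0.3],0.55],[[-5,-3,10],[0,0,0.3],0.55],[[-5,-3,25],[0,0,0.3],0.55],[[-5,-3,35],[0,0,0.3],0.55],[[-5,-3,44],[0,0,0.3],0.55],[[-5,-3,44],[0,0,0.3],0.55],[[-5,-3,44],[0,0,0.3],0.55]]'
python3 - <<'E'
from g import *
b=W(M,(-242,0,169));a=M[2]+np.pi
print(go(b,a))
s=bot.read_state();print(s['opening'],s['force'],s['position'])
E
```

```text
time_s: 3.2
position: [0.6403, 0.1205, 0.1484]
tcp_rot: [[-0.947, 0.32, -0.005], [0.32, 0.947, 0.001], [0.005, -0.001, -1.0]]
force: [0.7, 0.4, -0.5]
opening: 0.451
([-1.0, -0.1, -1.9], [-0.04, -0.31, 0.01])
0.4511079397408677 [ 0.72598518  0.39803338 -0.48382503] [0.64033431 0.12051487 0.14841109]
```

```bash
python3 -m jog '[[[0,0,0],[0,0,0],1],[[0,0,0],[0,0,0],1],[[0,0,0],[0,0,0],1],[[0,0,0],[0,0,0],1],[[0,0,0],[0,0,0],1],[[0,0,0],[0,0,0],1],[[0,0,0],[0,0,0],1],[[0,0,0],[0,0,0],1]]'
python3 - <<'E'
from g import *
s=bot.read_state();print(s['opening'],s['force'],s['position'],s['tcp_rot'].round(3).tolist())
# arc: displacement of the bar in (pan direction out, up)
for th in np.arange(0,1.16,.05):
    x=165*np.cos(th)-17*np.sin(th); z=165*np.sin(th)+17*np.cos(th)
    print(round(th,2), round(165-x,1), round(-(z-17),1))
E
```

```text
time_s: 3.87
position: [0.6409, 0.1205, 0.1495]
tcp_rot: [[-0.947, 0.32, -0.003], [0.32, 0.947, 0.001], [0.003, -0.0, -1.0]]
force: [0.2, -0.4, -0.2]
opening: 0.01
0.010324482592885178 [ 0.16308236 -0.37722063 -0.22303531] [0.64092651 0.12054192 0.14951568] [[-0.947, 0.32, -0.003], [0.32, 0.947, 0.001], [0.003, -0.0, -1.0]]
0.0 0.0 -0.0
0.05 1.1 -8.2
0.1 2.5 -16.4
0.15 4.4 -24.5
0.2 6.7 -32.4
0.25 9.3 -40.3
0.3 12.4 -48.0
0.35 15.8 -55.5
0.4 19.6 -62.9
0.45 23.8 -70.1
0.5 28.3 -77.0
0.55 33.2 -83.7
0.6 38.4 -90.2
0.65 43.9 -96.4
0.7 49.8 -102.3
0.75 55.9 -107.9
0.8 62.2 -113.2
0.85 68.9 -118.2
0.9 75.8 -122.8
0.95 82.9 -127.1
1.0 90.2 -131.0
1.05 97.6 -134.6
1.1 105.3 -137.8
1.15 113.1 -140.6
```

Run:
```python
from g import *
b=W(M,(-242,0,169));o=[]
for n in("top","side"):
    im=np.ascontiguousarray(vision.capture(n)[:,:,::-1]);u,v=proj(n,b).astype(int)
    o.append(cv2.resize(im[v-35:v+35,u-40:u+40],None,fx=5,fy=5,interpolation=cv2.INTER_CUBIC))
    print(n,(u-40,v-35),proj(n,bot.read_state()['position']),proj(n,b))
cv2.imwrite('pics/a2.png',np.hstack(o))
```

```text
top (np.int64(242), np.int64(140)) [283.23046709 176.75885508] [282.63459501 175.59997243]
side (np.int64(282), np.int64(131)) [321.85698525 171.07987821] [322.0249249  166.39323567]
```

View pics/a2.png

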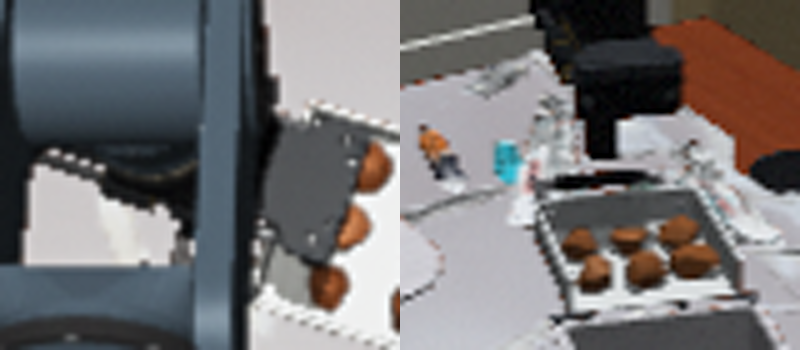

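Run:
```python
from g import *
print(proj("side",[.14203,.60788,.18257]),proj("top",[.14203,.60788,.18257]))
y=np.array([.228,.974,0])*.05
print(proj("side",[.14203,.60788,.18257]+y),proj("side",[.14203,.60788,.18257]-y))
a=cv2.imread('pics/side0.png')[90:160,100:200];b=vision.capture("side")[110:190,270:370,::-1]
b=np.ascontiguousarray(b)
cv2.imwrite('pics/a3.png',np.vstack([cv2.resize(a,None,fx=4,fy=4,interpolation=cv2.INTER_CUBIC),cv2.resize(b,None,fx=4,fy=4,interpolation=cv2.INTER_CUBIC)]))
```

```text
[154.12669024 144.51536673] [105.50683248 351.99714348]
[154.31267977 139.86394308] [153.93186624 149.38773238]
```

View pics/a3.png

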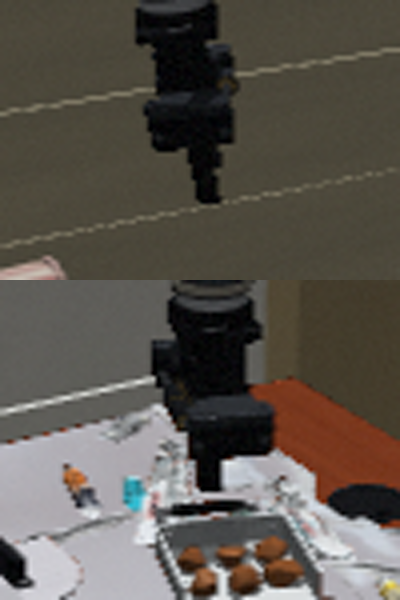

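Picture a3: the fingertip ends at about (322, 162) in the side view, roughly 8 px (25 mm) above where the reported TCP projects, and the bar lies just beneath it. The fingers shut above the bar. I'll check with a gentle touch.

```bash
python3 -m jog '[[[0,0,1],[0,0,0],1],[[0,0,2],[0,0,0],1],[[0,0,3],[0,0,0],1],[[0,0,4],[0,0,0],1],[[0,0,4],[0,0,0],1]]'; python3 -m jog '[[[0,0,1],[0,0,0],1],[[0,0,2],[0,0,0],1],[[0,0,3],[0,0,0],1],[[0,0,4],[0,0,0],1],[[0,0,4],[0,0,0],1]]'
```

```text
time_s: 4.43
position: [0.6407, 0.1205, 0.1451]
tcp_rot: [[-0.947, 0.32, -0.004], [0.32, 0.947, 0.001], [0.004, -0.0, -1.0]]
force: [-0.2, -0.2, -0.9]
opening: 0.004
time_s: 4.85
position: [0.6407, 0.1205, 0.1412]
tcp_rot: [[-0.947, 0.32, -0.004], [0.32, 0.947, 0.001], [0.004, -0.0, -1.0]]
force: [-0.2, -1.0, 0.0]
opening: 0.008
```

Run:
```python
from g import *
print(at("top",313,178,.22),at("top",313,178,.26),at("side",322,162.5,.1495))
im=vision.capture("side")[:,:,::-1]
cv2.imwrite('pics/s5.png',im);cv2.imwrite('pics/a4.png',cv2.resize(im[130:190,290:360],None,fx=8,fy=8,interpolation=cv2.INTER_NEAREST))
print(proj("side",bot.read_state()['position']))
for v in range(154,180): print(v,im[v,316:330].mean(1).astype(int).tolist())
```

```text
[0.62666134 0.03025651 0.22      ] [0.62063015 0.0288084  0.26      ] [0.67861382 0.18332802 0.1495    ]
[321.81456061 173.03176406]
154 [107, 8, 15, 19, 11, 11, 7, 9, 4, 6, 5, 3, 7, 9]
155 [123, 20, 4, 7, 3, 11, 10, 8, 6, 8, 11, 11, 2, 8]
156 [119, 30, 8, 9, 5, 13, 4, 7, 8, 6, 8, 25, 22, 27]
157 [183, 147, 32, 4, 5, 3, 11, 10, 9, 123, 206, 206, 204, 201]
158 [182, 129, 147, 19, 4, 1, 4, 4, 7, 122, 204, 201, 198, 197]
159 [166, 172, 147, 17, 6, 5, 7, 4, 9, 120, 204, 202, 199, 198]
160 [149, 124, 146, 17, 6, 7, 6, 7, 11, 122, 206, 206, 204, 198]
161 [156, 153, 146, 15, 7, 9, 7, 5, 8, 97, 173, 189, 183, 179]
162 [206, 152, 158, 20, 6, 6, 0, 10, 3, 70, 142, 175, 166, 145]
163 [178, 133, 138, 29, 6, 7, 9, 7, 4, 103, 172, 173, 174, 175]
164 [184, 187, 176, 147, 7, 7, 11, 10, 4, 103, 173, 172, 173, 173]
165 [207, 168, 122, 173, 146, 18, 21, 20, 24, 18, 20, 20, 23, 22]
166 [25, 21, 13, 18, 16, 13, 16, 13, 14, 16, 13, 9, 10, 15]
167 [8, 14, 12, 13, 10, 8, 14, 5, 5, 13, 11, 6, 23, 45]
168 [10, 7, 35, 52, 26, 34, 109, 177, 177, 177, 154, 83, 99, 119]
169 [160, 172, 173, 180, 180, 180, 159, 87, 88, 99, 107, 92, 94, 91]
170 [138, 109, 105, 97, 86, 84, 75, 69, 71, 65, 63, 62, 65, 70]
171 [74, 65, 65, 71, 69, 69, 67, 70, 71, 71, 68, 69, 68, 70]
172 [71, 69, 72, 71, 69, 69, 70, 71, 69, 70, 69, 71, 70, 69]
173 [72, 74, 73, 72, 73, 72, 69, 70, 69, 70, 72, 71, 71, 69]
174 [75, 72, 71, 72, 71, 70, 68, 70, 67, 67, 68, 67, 68, 70]
175 [69, 73, 70, 73, 70, 68, 70, 68, 70, 69, 70, 70, 70, 72]
176 [71, 61, 60, 62, 75, 80, 78, 84, 78, 61, 65, 70, 101, 122]
177 [60, 81, 84, 83, 85, 100, 101, 96, 88, 93, 96, 98, 95, 92]
178 [81, 77, 80, 79, 80, 98, 99, 89, 61, 77, 95, 103, 111, 98]
179 [70, 74, 74, 74, 77, 85, 98, 88, 56, 30, 33, 34, 36, 33]
```

```bash
python3 -m jog '[[[0,0,2],[0,0,0],1],[[0,0,4],[0,0,0],1],[[0,0,6],[0,0,0],1],[[0,0,8],[0,0,0],1],[[0,0,10],[0,0,0],1],[[0,0,10],[0,0,0],1]]'
python3 - <<'E'
from g import *
im=vision.capture("side")[:,:,::-1]
print(bot.read_state()['force'],proj("side",bot.read_state()['position']))
for v in range(158,178): print(v,im[v,312:334].mean(1).astype(int).tolist())
E
```

```text
time_s: 5.4
position: [0.6411, 0.1206, 0.1356]
tcp_rot: [[-0.948, 0.32, -0.001], [0.32, 0.948, 0.001], [0.002, 0.0, -1.0]]
force: [-4.8, -0.4, 18.2]
opening: 0.008
[-5.58350569 -1.10290859 18.40604515] [321.89416202 174.34506921]
158 [151, 129, 165, 205, 178, 46, 4, 8, 5, 7, 3, 5, 12, 121, 204, 201, 196, 197, 195, 194, 200, 203]
159 [166, 171, 189, 209, 166, 174, 146, 18, 11, 4, 4, 4, 8, 121, 203, 201, 199, 198, 200, 193, 189, 195]
160 [164, 159, 170, 185, 148, 124, 147, 16, 6, 3, 3, 7, 4, 122, 206, 204, 204, 201, 200, 197, 191, 185]
161 [162, 179, 210, 209, 157, 152, 146, 16, 4, 6, 4, 13, 8, 97, 174, 188, 182, 179, 167, 141, 141, 176]
162 [162, 165, 191, 209, 206, 152, 161, 17, 9, 4, 6, 3, 6, 70, 140, 175, 166, 145, 154, 173, 172, 176]
163 [152, 159, 163, 165, 177, 133, 136, 19, 7, 8, 6, 3, 6, 104, 174, 173, 173, 175, 174, 173, 174, 174]
164 [179, 170, 185, 183, 184, 188, 150, 31, 3, 6, 9, 7, 6, 102, 172, 173, 174, 174, 173, 174, 173, 165]
165 [197, 174, 167, 172, 207, 165, 121, 146, 5, 7, 8, 9, 5, 8, 16, 20, 19, 17, 41, 127, 190, 167]
166 [170, 100, 51, 23, 18, 23, 13, 16, 13, 9, 1
[... 397 characters left out ...]
 68, 63, 66, 72, 70, 72, 76, 73]
171 [117, 113, 102, 74, 74, 65, 66, 71, 73, 71, 71, 69, 69, 69, 69, 69, 67, 69, 70, 73, 75, 72]
172 [74, 78, 72, 72, 71, 71, 72, 70, 69, 70, 68, 70, 71, 71, 71, 71, 71, 68, 73, 75, 79, 77]
173 [116, 72, 72, 73, 71, 74, 71, 74, 72, 71, 71, 70, 72, 69, 68, 70, 70, 68, 71, 73, 77, 77]
174 [75, 69, 74, 72, 73, 73, 73, 72, 72, 70, 68, 68, 68, 68, 71, 68, 72, 73, 69, 71, 76, 77]
175 [64, 73, 72, 71, 72, 69, 70, 72, 69, 67, 69, 69, 68, 70, 69, 70, 74, 74, 74, 104, 144, 144]
176 [73, 78, 71, 71, 69, 60, 62, 67, 75, 77, 81, 84, 77, 60, 65, 72, 104, 121, 87, 142, 194, 142]
177 [128, 92, 98, 87, 59, 82, 86, 84, 84, 100, 100, 96, 89, 90, 94, 97, 97, 93, 83, 90, 126, 144]
```

The fingers touched the bar (18 N) at a reported TCP height of about 0.137, although the bar's top is at 0.175. The real tips therefore sit about 37 mm behind the reported TCP. I'll back off, open, and go lower.

```bash
python3 -m jog '[[[0,0,-12],[0,0,0],1],[[0,0,-14],[0,0,0],0.55],[[0,0,-14],[0,0,0],0.55],[[0,0,-14],[0,0,0],0.55],[[0,0,-14],[0,0,0],0.55],[[0,0,-14],[0,0,0],0.55],[[0,0,-14],[0,0,0],0.55],[[0,0,-14],[0,0,0],0.55],[[0,0,-14],[0,0,0],0.55],[[0,0,-14],[0,0,0],0.55]]'; python3 -m jog '[[[0,0,6],[0,0,0],0.55],[[0,0,12],[0,0,0],0.55],[[0,0,18],[0,0,0],0.55],[[0,0,24],[0,0,0],0.55],[[0,0,30],[0,0,0],0.55],[[0,0,30],[0,0,0],0.55]]'
```

```text
time_s: 6.28
position: [0.6408, 0.1205, 0.1452]
tcp_rot: [[-0.947, 0.32, -0.004], [0.32, 0.947, 0.001], [0.004, -0.0, -1.0]]
force: [0.3, -0.2, 0.5]
opening: 0.445
time_s: 6.78
position: [0.6395, 0.1205, 0.1134]
tcp_rot: [[-0.947, 0.32, -0.007], [0.32, 0.947, 0.001], [0.007, -0.001, -1.0]]
force: [-0.1, 0.8, -0.2]
opening: 0.453
```

```bash
python3 -m jog '[[[0,0,0],[0,0,0],1],[[0,0,0],[0,0,0],1],[[0,0,0],[0,0,0],1],[[0,0,0],[0,0,0],1],[[0,0,0],[0,0,0],1],[[0,0,0],[0,0,0],1],[[0,0,0],[0,0,0],1],[[0,0,0],[0,0,0],1]]'
```

```text
time_s: 7.45
position: [0.6411, 0.1209, 0.1158]
tcp_rot: [[-0.947, 0.32, -0.002], [0.32, 0.947, 0.001], [0.003, 0.001, -1.0]]
force: [0.6, 2.7, 1.7]
opening: 0.121
```

```bash
python3 -m jog '[[[0,-1,-8],[0,0,0],1],[[0,-2.5,-16.4],[0,0,0],1],[[0,-4.4,-24.5],[0,0,0],1],[[0,-6.7,-32.4],[0,0,0],1],[[0,-9.3,-40.3],[0,0,0],1],[[0,-12.4,-48],[0,0,0],1],[[0,-15.8,-55.5],[0,0,0],1],[[0,-19.6,-62.9],[0,0,0],1],[[0,-23.8,-70.1],[0,0,0],1],[[0,-28.3,-77],[0,0,0],1],[[0,-28.3,-77],[0,0,0],1]]'
```

```text
time_s: 8.37
position: [0.6328, 0.0938, 0.1953]
tcp_rot: [[-0.947, 0.321, 0.0], [0.321, 0.947, 0.002], [0.001, 0.002, -1.0]]
force: [1.9, 5.7, 1.3]
opening: 0.126
```

```bash
python3 -m jog '[[[0,-4.9,-6.7],[0,0,0],1],[[0,-10.1,-13.2],[0,0,0],1],[[0,-15.6,-19.4],[0,0,0],1],[[0,-21.5,-25.3],[0,0,0],1],[[0,-27.6,-30.9],[0,0,0],1],[[0,-33.9,-36.2],[0,0,0],1],[[0,-40.6,-41.2],[0,0,0],1],[[0,-47.5,-45.8],[0,0,0],1],[[0,-54.6,-50.1],[0,0,0],1],[[0,-61.9,-54],[0,0,0],1],[[0,-69.3,-57.6],[0,0,0],1],[[0,-69.3,-57.6],[0,0,0],1]]'; python3 -m jog '[[[0,-3,-1],[0,0,0],1],[[0,-3,-1],[0,0,0],1],[[0,-3,-1],[0,0,0],1],[[0,-3,-1],[0,0,0],1],[[0,-3,-1],[0,0,0],1],[[0,-3,-1],[0,0,0],1]]'
python3 - <<'E'
from g import *
o=[]
for n in("top","side"):
    im=np.ascontiguousarray(vision.capture(n)[:,:,::-1]);u,v=proj(n,W(M,(0,0,150))).astype(int)
    o.append(cv2.resize(im[v-45:v+35,u-60:u+40],None,fx=4,fy=4,interpolation=cv2.INTER_CUBIC))
cv2.imwrite('pics/b1.png',np.hstack(o))
E
```

```text
time_s: 9.37
position: [0.6121, 0.0273, 0.2538]
tcp_rot: [[-0.947, 0.321, 0.004], [0.321, 0.947, 0.001], [-0.004, 0.002, -1.0]]
force: [2.5, 4.7, 7.8]
opening: 0.12
time_s: 9.87
position: [0.6117, 0.0258, 0.2545]
tcp_rot: [[-0.947, 0.32, 0.005], [0.32, 0.947, 0.002], [-0.004, 0.004, -1.0]]
force: [3.4, 4.1, 9.0]
opening: 0.122
```

View pics/b1.png

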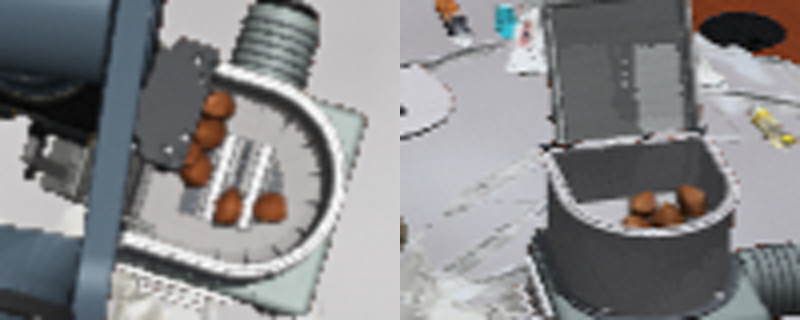

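Picture b1: the pan is steep and looks empty in the side view. Five lumps are visible in the hopper, at about (215,105), (208,130), (195,165), (230,205) and (270,207), and the sixth is probably hidden under the gripper. I'll guide the pan down.

```bash
python3 -m jog '[[[0,6.7,2.8],[0,0,0],1],[[0,10.4,4.6],[0,0,0],1],[[0,17.7,8.5],[0,0,0],1],[[0,24.8,12.8],[0,0,0],1],[[0,31.7,17.4],[0,0,0],1],[[0,38.4,22.4],[0,0,0],1],[[0,44.7,27.7],[0,0,0],1],[[0,50.8,33.3],[0,0,0],1],[[0,56.7,39.2],[0,0,0],1],[[0,62.2,45.4],[0,0,0],1],[[0,67.4,51.9],[0,0,0],1],[[0,72.3,58.6],[0,0,0],1]]'; python3 -m jog '[[[0,4.5,6.9],[0,0,0],1],[[0,8.7,14.1],[0,0,0],1],[[0,12.5,21.5],[0,0,0],1],[[0,15.9,29],[0,0,0],1],[[0,19,36.7],[0,0,0],1],[[0,21.6,44.6],[0,0,0],1],[[0,23.9,52.5],[0,0,0],1],[[0,25.8,60.6],[0,0,0],1],[[0,27.2,68.8],[0,0,0],1],[[0,28.3,76],[0,0,0],1],[[0,28.3,76],[0,0,0],1],[[0,28.3,76],[0,0,0],1]]'
```

```text
time_s: 10.97
position: [0.6327, 0.0944, 0.1928]
tcp_rot: [[-0.947, 0.32, -0.002], [0.32, 0.947, 0.001], [0.002, 0.001, -1.0]]
force: [1.7, 4.7, 3.0]
opening: 0.121
time_s: 11.97
position: [0.6407, 0.1208, 0.115]
tcp_rot: [[-0.947, 0.32, -0.004], [0.32, 0.947, 0.001], [0.004, -0.0, -1.0]]
force: [3.5, 4.4, -1.1]
opening: 0.122
```

```bash
python3 -m jog '[[[0,0,0],[0,0,0],0.6],[[0,0,0],[0,0,0],0.6],[[0,0,0],[0,0,0],0.6],[[0,0,0],[0,0,0],0.6],[[0,0,0],[0,0,0],0.6],[[0,0,-20],[0,0,0],0.6],[[0,0,-50],[0,0,0],0.5],[[0,0,-90],[0,0,0],0.5],[[0,0,-90],[0,0,0],0.5]]'
python3 - <<'E'
from g import *
g=W(L,(-3,0,34));a=L[2]+np.pi/2
print(g,np.degrees(a))
print(go(g+[0,0,.06-.036],a),go(g+[0,0,-.036],a))
E
```

```text
time_s: 12.72
position: [0.6462, 0.1203, 0.2148]
tcp_rot: [[-0.947, 0.32, 0.012], [0.32, 0.947, 0.001], [-0.011, 0.004, -1.0]]
force: [1.7, 0.4, 1.4]
opening: 0.48
[0.53903371 0.35314441 0.034     ] 1.5237406224727807
([178.0, 185.6, 174.4], [0.59, 0.38, 69.8]) ([178.6, 185.3, 234.4], [0.59, 0.38, 69.8])
```

```bash
python3 -m jog '[[[178,186,0],[0.6,0.4,69.8],0],[[178,186,0],[0.6,0.4,69.8],0],[[178,186,0],[0.6,0.4,69.8],0],[[178,186,0],[0.6,0.4,69.8],0],[[178,186,0],[0.6,0.4,69.8],0],[[178,186,50],[0.6,0.4,69.8],0],[[178,186,90],[0.6,0.4,69.8],0],[[178,186,130],[0.6,0.4,69.8],0],[[178,186,150],[0.6,0.4,69.8],0],[[178,186,150],[0.6,0.4,69.8],0],[[178,186,150],[0.6,0.4,69.8],0],[[178,186,150],[0.6,0.4,69.8],0]]'
python3 - <<'E'
from g import *
g=W(L,(-3,0,34));a=L[2]+np.pi/2
print(go(g+[0,0,.006-.036],a))
o=[]
for n,c in(("top",W(M,(-80,0,150))),("side",g)):
    im=np.ascontiguousarray(vision.capture(n)[:,:,::-1]);u,v=proj(n,c).astype(int)
    cv2.imwrite(f'pics/l_{n}.png',im)
    o.append(cv2.resize(im[v-40:v+40,u-50:u+50],None,fx=4,fy=4,interpolation=cv2.INTER_CUBIC));print(n,u-50,v-40)
cv2.imwrite('pics/d1.png',np.hstack(o))
E
```

```text
time_s: 13.72
position: [0.5319, 0.3538, 0.0569]
tcp_rot: [[-0.03, 0.999, -0.015], [1.0, 0.03, 0.0], [0.001, -0.015, -1.0]]
force: [0.4, 0.2, 1.1]
opening: 0.998
([-0.9, 8.1, 71.5], [-0.85, -0.04, 0.18])
top 285 154
side 222 139
```

View pics/d1.png

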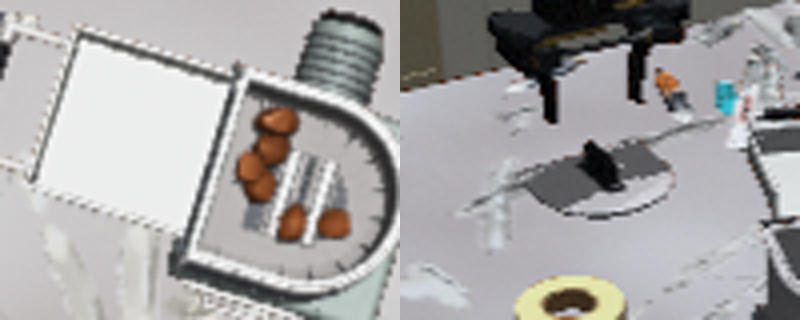

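Picture d1: all six lumps are in the hopper, the pan is level and empty, and the open fingers straddle the lid handle (handle at about (600,155) in the crop). I'll descend.

```bash
python3 - <<'E'
from g import *
s=bot.read_state();p=s['position']
for d in(.0,.03,.036,.042): print(d,proj("side",p+[0,0,d]))
print(go(W(L,(-3,0,34))+[0,0,.006-.036],L[2]+np.pi/2))
E
python3 -m jog '[[[-1,5,10],[0,0,0.2],0],[[-1,5,25],[0,0,0.2],0],[[-1,5,40],[0,0,0.2],0],[[-1,5,50],[0,0,0.2],0],[[-1,5,56],[0,0,0.2],0],[[-1,5,60],[0,0,0.2],0],[[-1,5,62],[0,0,0.2],0],[[-1,5,62],[0,0,0.2],0]]'
python3 - <<'E'
from g import *
print(go(W(L,(-3,0,34))+[0,0,.006-.036],L[2]+np.pi/2))
E
```

```text
0.0 [270.57863687 174.37234852]
0.03 [270.18384476 167.86120312]
0.036 [270.10409422 166.54591002]
0.042 [270.02407655 165.22621118]
([-1.4, 6.5, 73.6], [-0.64, -0.13, 0.12])
time_s: 14.48
position: [0.5358, 0.353, -0.005]
tcp_rot: [[-0.023, 1.0, -0.015], [1.0, 0.023, 0.001], [0.001, -0.015, -1.0]]
force: [0.0, -0.1, 0.0]
opening: 1.0
([0.0, 3.4, 9.7], [-0.85, -0.05, -0.18])
```

```bash
python3 -m jog '[[[0,2,3],[-0.6,0,0],0],[[0,2,6],[-0.6,0,0],0],[[0,2,8],[-0.6,0,0],0],[[0,2,8],[-0.6,0,0],0],[[0,2,8],[-0.6,0,0],1],[[0,2,8],[-0.6,0,0],1],[[0,2,8],[-0.6,0,0],1],[[0,2,8],[-0.6,0,0],1],[[0,2,8],[-0.6,0,0],1],[[0,2,8],[-0.6,0,0],1],[[0,2,8],[-0.6,0,0],1],[[0,2,8],[-0.6,0,0],1]]';python3 -m jog '[[[0,0,0],[0,0,0],1],[[0,0,0],[0,0,0],1],[[0,0,0],[0,0,0],1],[[0,0,0],[0,0,0],1],[[0,0,0],[0,0,0],1],[[0,0,0],[0,0,0],1],[[0,0,0],[0,0,0],1],[[0,0,0],[0,0,0],1]]'
```

```text
time_s: 15.48
position: [0.5375, 0.353, -0.013]
tcp_rot: [[-0.023, 1.0, -0.005], [1.0, 0.023, 0.001], [0.001, -0.005, -1.0]]
force: [0.1, 0.7, 0.3]
opening: 0.482
time_s: 16.15
position: [0.5377, 0.3531, -0.0131]
tcp_rot: [[-0.023, 1.0, -0.004], [1.0, 0.023, 0.001], [0.001, -0.004, -1.0]]
force: [-0.0, 0.5, 0.1]
opening: 0.159
```

```bash
python3 -m jog '[[[0,0,-15],[0,0,0],1],[[0,0,-40],[0,0,0],1],[[0,0,-80],[0,0,0],1],[[0,0,-115],[0,0,0],1],[[0,0,-150],[0,0,0],1],[[0,0,-185],[0,0,0],1],[[0,0,-215],[0,0,0],1],[[0,0,-230],[0,0,0],1],[[0,0,-230],[0,0,0],1],[[0,0,-230],[0,0,0],1]]'
python3 - <<'E'
from g import *
p=W(M,(-3,0,0));p[2]=.125+.0187+.065
print(go(p,M[2]+np.pi/2))
E
```

```text
time_s: 16.98
position: [0.5382, 0.3527, 0.2171]
tcp_rot: [[-0.023, 1.0, -0.004], [1.0, 0.023, 0.001], [0.001, -0.004, -1.0]]
force: [-0.5, -0.2, -2.9]
opening: 0.158
([-459.5, 16.0, 26.6], [-0.26, -0.01, 20.01])
```

```bash
python3 -m jog '[[[-40,2,0],[0,0,2],1],[[-80,4,0],[0,0,4],1],[[-120,6,0],[0,0,6],1],[[-155,8,0],[0,0,8],1],[[-190,10,0],[0,0,10],1],[[-225,12,0],[0,0,12],1],[[-260,14,0],[0,0,14],1],[[-295,14,0],[0,0,16],1],[[-330,15,0],[0,0,18],1],[[-360,16,0],[0,0,20],1],[[-380,16,0],[0,0,20],1],[[-380,16,0],[0,0,20],1]]'; python3 -m jog '[[[-5,0,0],[0,0,0],1],[[-5,0,0],[0,0,0],1]]'
python3 - <<'E'
from g import *
p=W(M,(-3,0,0));p[2]=.125+.0187+.065
print(go(p,M[2]+np.pi/2))
E
```

```text
time_s: 17.98
position: [0.5619, -0.0308, 0.2136]
tcp_rot: [[0.324, 0.946, -0.01], [0.946, -0.324, -0.0], [-0.003, -0.009, -1.0]]
force: [1.0, -0.6, -2.8]
opening: 0.16
time_s: 18.15
position: [0.5599, -0.0313, 0.2145]
tcp_rot: [[0.32, 0.947, -0.009], [0.947, -0.32, 0.002], [-0.001, -0.009, -1.0]]
force: [-0.7, 0.4, -1.6]
opening: 0.16
([-69.4, 28.8, 24.4], [-0.54, 0.07, -0.02])
```

```bash
python3 -m jog '[[[-30,14,0],[-0.5,0,0],1],[[-69,28,10],[-0.5,0,0],1],[[-69,28,24],[-0.5,0,0],1],[[-69,28,40],[-0.5,0,0],1],[[-69,28,50],[-0.5,0,0],1],[[-69,28,50],[-0.5,0,0],1],[[-69,28,50],[-0.5,0,0],1],[[-69,28,50],[-0.5,0,0],1]]'
cat > v.py <<'E'
from g import *
import sys
s=bot.read_state();p=W(M,(-3,0,0));p[2]=.125+.0187
print(go(p,M[2]+np.pi/2),s['force'],s['moment'])
# predicted lid pose from gripper
y=s['tcp_rot'][:,1];yaw=np.arctan2(y[1],y[0])-np.pi/2
q=np.array([s['position'][0]+.003*np.cos(yaw),s['position'][1]+.003*np.sin(yaw),yaw]);h=(s['position'][2]+.0131)*1e3
print("lid bottom mm",h,"lid in mouth mm",1e3*np.array([[np.cos(M[2]),np.sin(M[2])],[-np.sin(M[2]),np.cos(M[2])]])@(q[:2]-M[:2]),np.degrees(yaw-M[2]))
def arch(r,x0,z): return [(x0,r,z)]+[(r*np.sin(a),r*np.cos(a),z) for a in np.linspace(0,np.pi,40)]+[(x0,-r,z),(x0,r,z)]
o=[]
for n,(x0,y0,w,hh) in(("side",(297,160,80,75)),("top",(310,165,80,75))):
    im=np.ascontiguousarray(vision.capture(n)[:,:,::-1]);c=cv2.resize(im[y0:y0+hh,x0:x0+w],None,fx=7,fy=7,interpolation=cv2.INTER_CUBIC)[:, :]
    d=c.copy()
    for P,pts,col in((q,arch(74,-63,h+12),(0,0,255)),(M,arch(71,-71,150),(0,255,0))):
        k=np.array([(proj(n,W(P,t))-(x0,y0)+.5)*7-.5 for t in pts]).round().astype(int);cv2.polylines(d,[k],False,col,1)
    o.append(d)
cv2.imwrite(sys.argv[1],cv2.resize(np.hstack(o)[:, :],(800,375)))
E
python3 v.py pics/e1.png
```

```text
time_s: 18.82
position: [0.5665, -0.1049, 0.167]
tcp_rot: [[0.319, 0.948, 0.004], [0.948, -0.319, -0.002], [-0.001, 0.005, -1.0]]
force: [-0.4, 0.3, -2.1]
opening: 0.158
([-1.8, -1.4, 42.0], [0.28, 0.05, 0.1]) [-0.43505019  0.3332712  -2.05743518] [-0.13369628  0.07903648 -0.03285607]
lid bottom mm 180.0648071890535 lid in mouth mm [-1.87732286  1.18906919] 0.0976356102536308
```

View pics/e1.png

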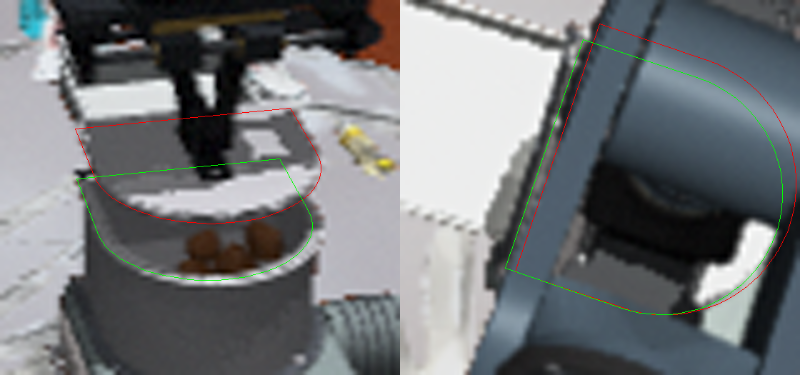

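```bash
cat > ring.py <<'E'
from g import *
from scipy.optimize import minimize
im={"top":[cv2.imread('pics/l_top.png',0),cv2.imread('pics/top0.png',0)],"side":[cv2.imread('pics/side0.png',0),cv2.imread('pics/s5.png',0)]}
def pts(r):
    a=np.linspace(0,np.pi,60);l=np.linspace(-60,0,20)
    return np.r_[np.c_[r*np.sin(a),r*np.cos(a)],np.c_[l,0*l+r],np.c_[l,0*l-r]]
def samp(n,P,r,z=150):
    q=np.array([proj(n,W(P,(x,y,z))) for x,y in pts(r)],np.float32)
    return np.mean([cv2.remap(i.astype(np.float32),q[None,:,0],q[None,:,1],cv2.INTER_LINEAR)[0] for i in im[n]],0)
def cost(P,cams): return -sum((samp(n,P,68.5)-.5*samp(n,P,61)-.5*samp(n,P,76)).mean() for n in cams)
for cams in(("top",),("side",),("top","side")):
    best=None
    for sx in(-4,0,4):
        for sy in(-4,0,4):
            r=minimize(lambda d:cost(M+[d[0]/1e3,d[1]/1e3,d[2]/100],cams),[sx,sy,0],method='Nelder-Mead',options=dict(maxiter=60,xatol=.2,fatol=.1,initial_simplex=[[sx,sy,0],[sx+3,sy,0],[sx,sy+3,0],[sx,sy,3]]))
            if best is None or r.fun<best.fun: best=r
    d=best.x;print(cams,"shift mm",d[:2].round(1),"yaw deg",round(np.degrees(d[2]/100),2),best.fun,cost(M,cams))
E
timeout 400 python3 ring.py
```

```text
Traceback (most recent call last):
  File "ring.py", line 15, in <module>
    r=minimize(lambda d:cost(M+[d[0]/1e3,d[1]/1e3,d[2]/100],cams),[sx,sy,0],method='Nelder-Mead',options=dict(maxiter=60,xatol=.2,fatol=.1,initial_simplex=[[sx,sy,0],[sx+3,sy,0],[sx,sy+3,0],[sx,sy,3]]))
  File "ring.py", line 15, in <lambda>
    r=minimize(lambda d:cost(M+[d[0]/1e3,d[1]/1e3,d[2]/100],cams),[sx,sy,0],method='Nelder-Mead',options=dict(maxiter=60,xatol=.2,fatol=.1,initial_simplex=[[sx,sy,0],[sx+3,sy,0],[sx,sy+3,0],[sx,sy,3]]))
                        ~~~~^^^^^^^^^^^^^^^^^^^^^^^^^^^^^^^^^^^^^
  File "ring.py", line 10, in cost
    def cost(P,cams): return -sum((samp(n,P,68.5)-.5*samp(n,P,61)-.5*samp(n,P,76)).mean() for n in cams)
                              ~~~^^^^^^^^^^^^^^^^^^^^^^^^^^^^^^^^^^^^^^^^^^^^^^^^^^^^^^^^^^^^^^^^^^^^^^^
  File "ring.py", line 10, in <genexpr>
    def cost(P,cams): return -sum((samp(n,P,68.5)-.5*samp(n,P,61)-.5*samp(n,P,76)).mean() for n in cams)
                                                                     ~~~~^^^^^^^^
  File "ring.py", line 8, in samp
    q=np.array([proj(n,W(P,(x,y,z))) for x,y in pts(r)],np.float32)
                ~~~~^^^^^^^^^^^^^^^^
  File "h.py", line 10, in proj
    i=vision.camera_info(n);T=i["camera_from_world"]
ValueError: time passes only in moves, steps and waits
```

```bash
sed -i 's/^from rig import bot,vision/from rig import bot,vision\nfrom functools import cache\n@cache\ndef info(n): return vision.camera_info(n)/; s/i=vision.camera_info(n)/i=info(n)/' h.py
timeout 400 python3 ring.py; python3 -c "from rig import bot;print(bot.read_state()['time_s'])"
```

```text
('top',) shift mm [ 5.3 -0.7] yaw deg 1.39 -107.27039337158203 -19.00577
('side',) shift mm [ 0.7 -6.5] yaw deg -0.51 -60.682823181152344 -20.52558
('top', 'side') shift mm [ 5.  -1.1] yaw deg 1.91 -148.7245635986328 -39.53135
18.9167
```

Run:
```python
from g import *
M[:]=M+[.004,-.0015,np.radians(1.5)];np.save('M.npy',M)
p=W(M,(-3,0,0));p[2]=.125+.0187
print(M,go(p,M[2]+np.pi/2))
```

```text
[ 0.56778406 -0.11063408 -1.87057297] ([-1.7, 2.3, 42.5], [0.35, 0.05, -1.43])
```

```bash
python3 -m jog '[[[-1.7,2.3,0],[0.3,0,-1.4],1],[[-1.7,2.3,8],[0.3,0,-1.4],1],[[-1.7,2.3,16],[0.3,0,-1.4],1],[[-1.7,2.3,24],[0.3,0,-1.4],1],[[-1.7,2.3,28],[0.3,0,-1.4],1],[[-1.7,2.3,31],[0.3,0,-1.4],1],[[-1.7,2.3,33],[0.3,0,-1.4],1],[[-1.7,2.3,35],[0.3,0,-1.4],1],[[-1.7,2.3,35],[0.3,0,-1.4],1]]'; python3 v.py pics/e2.png
```

```text
time_s: 19.67
position: [0.5676, -0.1081, 0.1311]
tcp_rot: [[0.297, 0.955, -0.002], [0.955, -0.297, -0.0], [-0.001, -0.002, -1.0]]
force: [0.0, -0.5, -2.5]
opening: 0.161
([0.6, 0.9, 6.1], [-0.1, 0.05, -0.09]) [ 0.03247234 -0.45033827 -2.49645928] [-0.1305021   0.08326926  0.0192378 ]
lid bottom mm 144.22910509011882 lid in mouth mm [ 0.62726195 -0.93711398] -0.09430334484695843
```

```bash
python3 -m jog '[[[0.5,0.8,1],[0,0,0],1],[[0.5,0.8,2],[0,0,0],1],[[0.5,0.8,3],[0,0,0],1],[[0.5,0.8,4],[0,0,0],1],[[0.5,0.8,4],[0,0,0],1]]'; python3 -m jog '[[[0,0,1],[0,0,0],1],[[0,0,2],[0,0,0],1],[[0,0,3],[0,0,0],1],[[0,0,3],[0,0,0],1]]'
```

```text
time_s: 20.18
position: [0.5688, -0.1081, 0.1274]
tcp_rot: [[0.297, 0.955, -0.001], [0.955, -0.297, -0.001], [-0.001, -0.001, -1.0]]
force: [-0.4, -0.9, -2.4]
opening: 0.16
time_s: 20.52
position: [0.5688, -0.1081, 0.1249]
tcp_rot: [[0.297, 0.955, -0.001], [0.955, -0.297, -0.001], [-0.001, -0.001, -1.0]]
force: [-2.0, -1.5, 2.2]
opening: 0.157
```

```bash
python3 -m jog '[[[0,0,1],[0,0,0],1],[[0,0,1.5],[0,0,0],1],[[0,0,1.5],[0,0,0],1]]'; python3 v.py pics/e3.png
```

```text
time_s: 20.77
position: [0.5688, -0.1082, 0.1249]
tcp_rot: [[0.297, 0.955, -0.001], [0.955, -0.297, -0.001], [-0.001, -0.0, -1.0]]
force: [-2.9, -0.7, 10.0]
opening: 0.158
([0.4, -0.2, -0.1], [-0.01, 0.08, -0.09]) [-2.89380308 -0.73537757 10.04442415] [-0.22900638  0.69295422 -0.0396831 ]
lid bottom mm 137.96330159409328 lid in mouth mm [0.36251743 0.23496587] -0.08800725891272491
```

View pics/e3.png

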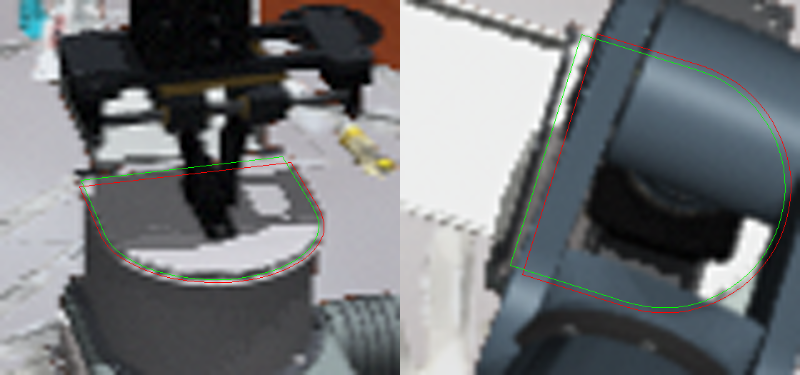

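Picture e3: the lid's plate sits flush on the rim all round, at the expected seat height with 10 N resistance. I'll release and retreat.

```bash
python3 -m jog '[[[0,0,-1.5],[0,0,0],1],[[0,0,-1.5],[0,0,0],0.5],[[0,0,-1.5],[0,0,0],0.5],[[0,0,-1.5],[0,0,0],0.5],[[0,0,-1.5],[0,0,0],0.5],[[0,0,-1.5],[0,0,0],0.5],[[0,0,-1.5],[0,0,0],0.5],[[0,0,-10],[0,0,0],0.5],[[0,0,-35],[0,0,0],0.5],[[0,0,-70],[0,0,0],0.5],[[0,0,-100],[0,0,0],0.5],[[0,0,-120],[0,0,0],0.5]]'; python3 -m jog '[[[200,-60,0],[0,0,0],0.5],[[200,-60,0],[0,0,0],0.5],[[200,-60,0],[0,0,0],0.5],[[200,-60,0],[0,0,0],0.5],[[200,-60,0],[0,0,0],0.5],[[200,-60,0],[0,0,0],0.5],[[300,-60,0],[0,0,0],0.5],[[400,-60,0],[0,0,0],0.5],[[400,-60,0],[0,0,0],0.5],[[400,-60,0],[0,0,0],0.5],[[400,-60,0],[0,0,0],0.5],[[400,-60,0],[0,0,0],0.5]]'
python3 - <<'E'
from g import *
o=[]
for n in("top","side"):
    im=np.ascontiguousarray(vision.capture(n)[:,:,::-1]);u,v=proj(n,W(M,(-40,0,150))).astype(int)
    o.append(cv2.resize(im[v-40:v+40,u-50:u+50],None,fx=4,fy=4,interpolation=cv2.INTER_CUBIC))
cv2.imwrite('pics/f1.png',np.hstack(o))
E
```

```text
time_s: 21.87
position: [0.5702, -0.1083, 0.2469]
tcp_rot: [[0.297, 0.955, 0.003], [0.955, -0.297, -0.002], [-0.001, 0.004, -1.0]]
force: [0.1, 0.4, 0.2]
opening: 0.504
time_s: 22.87
position: [0.6313, 0.2982, 0.2427]
tcp_rot: [[0.292, 0.957, 0.001], [0.957, -0.292, 0.003], [0.004, 0.0, -1.0]]
force: [0.3, 0.0, -0.2]
opening: 0.497
```

Run:
```python
from g import *
g=vision.capture("top").mean(2);c=proj("top",W(M,(-3,0,198)) - np.array([0,0,.012])).round().astype(int)
s=g[c[1]-14:c[1]+15,c[0]-14:c[0]+15]<50
n,l,st,ct=cv2.connectedComponentsWithStats(s.astype(np.uint8))
i=1+st[1:,4].argmax();px=ct[i]+c-14;w=at("top",*px,.178)
yy,xx=np.nonzero(l==i);P=np.array([at("top",x+c[0]-14,y+c[1]-14,.178)[:2] for x,y in zip(xx,yy)])
d=np.linalg.svd(P-P.mean(0))[2][0]
print(st[i],w,"expected",W(M,(-3,0,178)),"axis",np.degrees(np.arctan2(d[1],d[0])),"mill",np.degrees(M[2]))
```

```text
[ 2 12 20  8 54] [ 0.56530442 -0.10041156  0.178     ] expected [ 0.56866998 -0.10776787  0.178     ] axis 71.68408134261993 mill -107.17593657908981
```

Run:
```python
from g import *
def f(g,P,z):
    c=proj("top",W(P,(-3,0,z))).round().astype(int);s=g[c[1]-14:c[1]+15,c[0]-14:c[0]+15]<50
    n,l,st,ct=cv2.connectedComponentsWithStats(s.astype(np.uint8));i=1+st[1:,4].argmax()
    w=at("top",*(ct[i]+c-14),z/1e3)[:2]-P[:2];a=P[2];print(st[i],"in frame mm",1e3*np.array([w[0]*np.cos(a)+w[1]*np.sin(a),-w[0]*np.sin(a)+w[1]*np.cos(a)]).round(4))
f(cv2.imread('pics/top0.png').mean(2),L,40);f(vision.capture("top").mean(2),M,178)
```

```text
[ 5 12 20  6 90] in frame mm [-4.2 -1.1]
[ 2 12 20  8 55] in frame mm [-9.2 -5.5]
```

Run:
```python
from g import *
g=vision.capture("top").mean(2);c=proj("top",W(M,(-3,0,178))).round().astype(int)
print(c)
for v in range(c[1]-10,c[1]+11): print(g[v,c[0]-16:c[0]+17].astype(int).tolist())
```

```text
[362 200]
[238, 238, 239, 238, 239, 239, 238, 239, 239, 238, 238, 239, 239, 238, 238, 238, 238, 239, 239, 238, 239, 238, 239, 238, 238, 238, 238, 238, 238, 238, 238, 238, 238]
[239, 238, 238, 239, 239, 239, 239, 238, 238, 238, 238, 238, 238, 239, 238, 239, 238, 238, 238, 238, 238, 238, 238, 238, 239, 239, 238, 238, 238, 239, 238, 239, 238]
[239, 239, 239, 239, 240, 240, 241, 240, 239, 239, 238, 238, 238, 238, 238, 238, 239, 238, 239, 239, 238, 239, 239, 238, 238, 238, 238, 238, 239, 238, 239, 238, 238]
[239, 240, 238, 217, 216, 216, 241, 242, 241, 241, 240, 239, 239, 238, 238, 238, 239, 239, 238, 238, 238, 239, 238, 239, 238, 239, 238, 238, 238, 238, 238, 238, 239]
[239, 240, 234, 134, 117, 123, 143, 169, 214, 243, 242, 242, 242, 240, 239, 239, 238, 238, 238, 238, 238, 238, 238, 238, 238, 238, 238, 238, 238, 238, 238, 238, 238]
[240, 238, 192, 101, 78, 58, 51, 66, 101, 128, 148, 213, 243, 243, 242, 241, 240, 239, 239, 239, 238, 239, 239, 239, 238, 239, 238, 238, 239, 238, 238, 238, 238]
[240, 235, 119, 87, 116, 40, 45, 60, 60, 52, 52, 89, 116, 143, 213, 243, 243, 242, 241, 241, 240, 
[... 1531 characters left out ...]
, 199, 241, 240, 238, 237, 238, 239]
[238, 238, 239, 239, 238, 239, 238, 239, 238, 238, 238, 239, 238, 238, 239, 239, 240, 240, 241, 239, 240, 232, 192, 172, 104, 145, 237, 241, 239, 238, 239, 239, 238]
[239, 238, 238, 238, 239, 238, 239, 238, 239, 238, 238, 239, 238, 238, 239, 239, 238, 239, 239, 240, 240, 241, 238, 239, 235, 235, 241, 240, 238, 239, 238, 238, 239]
[239, 239, 238, 238, 238, 238, 238, 238, 239, 238, 239, 238, 239, 239, 238, 239, 238, 238, 238, 238, 239, 239, 239, 240, 240, 240, 239, 239, 238, 238, 238, 238, 238]
[238, 239, 238, 238, 238, 238, 239, 238, 238, 238, 238, 238, 238, 238, 238, 238, 238, 238, 238, 239, 238, 239, 239, 239, 239, 239, 239, 238, 238, 238, 239, 238, 238]
```

```bash
python3 -c "
from rig import bot
print(bot.hand_in())"
```

```text
the job is handed in; nothing more can be done
None
```

I emptied the pan into the hopper, brought it back down level, put the lid on the hopper and handed the job in at about 23 s. `hand_in` reports no verdict, so the result is not confirmed.

**Pan:** My first grasp closed above the bar, because the fingertips sit about 37 mm behind the reported TCP. A touch test (18 N on the bar) and the side camera both showed this. With that corrected, I lifted the bar to about 1.07 rad and guided it back down over about 2 s. A picture afterwards showed all six lumps in the hopper and the pan empty and level.

**Lid:** It met the rim at TCP height 0.1249 m, against an expected 0.125 m, and pressing on it gave 10 N. That means the plug is inside the mouth, which leaves at most about 2.5 mm of sideways play. The picture before release showed the plate flush, with the straight side towards the pan. I then let go and moved the arm well clear.

**Tub, tape and tube:** I never moved near the tub, tape or tube, but took no last picture to check them.

**Checks that failed or disagreed:**
- **Final picture:** I could not view one, because the 12-picture limit was reached.
- **Lid handle position:** My numeric check put the handle 5–8 mm towards the pan from where I expected it. I put this down to the rough dark-pixel threshold and camera bias, because a lid that far off could not have seated at that height.
- **Mouth position:** The two cameras disagreed by about 5 mm, so I mostly used the top view.

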